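# Load the drying cabinet and lock its vacuum setting

### The job

Pull the drying cabinet's drawer out to its stop, put every lidded sample boat from the white board upright and flat on the drawer's floor (none stacked or leaning), then push the drawer fully home. After that turn the vacuum regulator knob on the controller until its white pointer faces the black mark, and then slide the fork lock all the way over the knob, leaving the knob on the mark. Leave the wash bottle, beaker and spatula where they are.

Things in the scene. Friction and masses are not known exactly. Their poses are not given: they have to be found in the camera images.
- cabinet: White low drying cabinet, 240 deep (x) x 300 wide (y) x 130 mm high, fixed on the bench, turned a little at random. Origin: centre of its underside. Its front (drawer side) faces its -x, towards the robot; the front face is at x = -120 mm.
- drawer (a joint): How far the drawer is out, m: 0 fully home, 0.145 at its stop. It slides along the cabinet's -x and takes 3 to 5 N; stays where it is left, but a knocked boat inside may shift it some millimetres.
- drawer_handle (a point): Middle of the drawer's round steel bar handle (110 mm long along the drawer's y, 11 mm thick, 35 mm out from the front face), 94 mm above the bench, 36 mm below the cabinet's top; can be pinched from above, one finger behind the bar. Moves with the drawer; axes as the cabinet's.
- drawer_floor (a point): Centre of the drawer's inner floor, 48 mm above the bench; moves with the drawer, axes as the cabinet's. Floor: x -97 to +97, y -129 to +129 mm; walls 6 mm thick, 39 mm high; front panel (15 mm thick, at x = -104 mm) rises 78 mm above the floor. With the drawer at its stop only x = -97 to +25 mm is clear of the cabinet, whose top slab leaves 70 mm height over the floor.
- controller: White vacuum controller box, 140 (x) x 210 (y) x 70 mm high, fixed, a little turned, to the left or the right of the cabinet. Origin: centre of its underside. On its top, along its y axis: the fork lock on a rail 17 mm high, the knob (axis at y = +50 mm), the mark (black line 14 mm long at y = +96 mm).
- knob (a joint): Angle of the regulator knob, rad, growing clockwise seen from above, range 0 to 3. At 0 the white pointer faces the controller's -x; at 1.571 it faces the controller's +y, that is, the mark. Stays where it is left; turning takes 0.06 N m.
- knob_grip (a point): Point on the knob's vertical axis at the height to grip, 37 mm above the controller's panel (107 mm above the bench), turning with the knob. The knob is a 44 mm disc with an upright bar grip 42 mm long (x of this point), 14 mm thick (y of this point); the bar's top is 7 mm above this point and its lower end 25 mm below; the pointer is a white line on the bar's top at the point's -x end.
- lock (a joint): How far the fork lock has slid, m, along the controller's +y: 0 drawn back, 0.075 fully over the knob (its two steel tines, 19 mm apart, straddle the bar, which points along the slide). Slides with about 1.5 N, stays where left.
- lock_grip (a point): Point in the lock's upright black tab at the height to grip, 15 mm below the tab's top and 115 mm above the bench. The tab is 14 mm thick (controller's x), 22 mm long (controller's y), and stands 36 mm above the flat steel fork, whose tines reach 66 mm beyond the tab's centre to +y. Axes as the controller's.
- board: Fixed flat white plastic board, 280 (x) x 240 (y) x 6 mm, on the other side of the cabinet from the controller; the boats stand on it. Origin: centre of its underside.
- boat1: Lidded steel sample boat: low oblong box 100 long (x) x 48 wide (y) x 26 mm high, with a black ridge handle on its lid, 50 long (x), 14 thick (y), 24 mm high (total height 50 mm), 220 g or so. Origin: centre of its underside, z up. All boats are alike; three or all four are present.
- boat2: Lidded steel sample boat: low oblong box 100 long (x) x 48 wide (y) x 26 mm high, with a black ridge handle on its lid, 50 long (x), 14 thick (y), 24 mm high (total height 50 mm), 220 g or so. Origin: centre of its underside, z up. All boats are alike; three or all four are present.
- boat3: Lidded steel sample boat: low oblong box 100 long (x) x 48 wide (y) x 26 mm high, with a black ridge handle on its lid, 50 long (x), 14 thick (y), 24 mm high (total height 50 mm), 220 g or so. Origin: centre of its underside, z up. All boats are alike; three or all four are present.
- boat4: Lidded steel sample boat: low oblong box 100 long (x) x 48 wide (y) x 26 mm high, with a black ridge handle on its lid, 50 long (x), 14 thick (y), 24 mm high (total height 50 mm), 220 g or so. Origin: centre of its underside, z up. All boats are alike; three or all four are present.
- wash_bottle: Bystander: white wash bottle with a blue cap, 64 mm across, 160 mm high. Origin: centre of its underside.
- beaker: Bystander: glass beaker, 72 mm across, 90 mm high. Origin: centre of its underside.
- spatula: Bystander: spatula 200 mm long lying on the bench between robot and cabinet. Origin: under its middle.
Things that resemble listed ones, but are neither listed nor needed, are in the scene too. Leave any yellow look-alike of the boat3 alone.

How it is judged:
On the way, in this order (a step that is already met when the one before it is completed fails the run):
1. the drawer is pulled out to its stop (value of joint drawer above 0.138 m), for 0.2 s.
2. every boat stands upright and flat on the floor of the drawn-out drawer, released (value of joint drawer above 0.09 m and x of boat1 in the frame of drawer_floor between -0.1 and 0.1 m and y of boat1 in the frame of drawer_floor between -0.129 and 0.129 m and z of boat1 in the frame of drawer_floor between -0.01 and 0.01 m and angle between each of boat1, boat2, boat3, boat4's own z axis and vertical below 0.15 rad and x of boat2 in the frame of drawer_floor between -0.1 and 0.1 m and y of boat2 in the frame of drawer_floor between -0.129 and 0.129 m and z of boat2 in the frame of drawer_floor between -0.01 and 0.01 m and x of boat3 in the frame of drawer_floor between -0.1 and 0.1 m and y of boat3 in the frame of drawer_floor between -0.129 and 0.129 m and z of boat3 in the frame of drawer_floor between -0.01 and 0.01 m and x of boat4 in the frame of drawer_floor between -0.1 and 0.1 m and y of boat4 in the frame of drawer_floor between -0.129 and 0.129 m and z of boat4 in the frame of drawer_floor between -0.01 and 0.01 m and linear speed of each of boat1, boat2, boat3, boat4 below 0.03 m/s and contact force between the fingers and boat1 below 0.05 N and contact force between the fingers and boat2 below 0.05 N and contact force between the fingers and boat3 below 0.05 N and contact force between the fingers and boat4 below 0.05 N), for 0.2 s.
3. the drawer is pushed home with the boats in it (value of joint drawer below 0.006 m and x of boat1 in the frame of drawer_floor between -0.1 and 0.1 m and y of boat1 in the frame of drawer_floor between -0.129 and 0.129 m and z of boat1 in the frame of drawer_floor between -0.01 and 0.01 m and angle between each of boat1, boat2, boat3, boat4's own z axis and vertical below 0.15 rad and x of boat2 in the frame of drawer_floor between -0.1 and 0.1 m and y of boat2 in the frame of drawer_floor between -0.129 and 0.129 m and z of boat2 in the frame of drawer_floor between -0.01 and 0.01 m and x of boat3 in the frame of drawer_floor between -0.1 and 0.1 m and y of boat3 in the frame of drawer_floor between -0.129 and 0.129 m and z of boat3 in the frame of drawer_floor between -0.01 and 0.01 m and x of boat4 in the frame of drawer_floor between -0.1 and 0.1 m and y of boat4 in the frame of drawer_floor between -0.129 and 0.129 m and z of boat4 in the frame of drawer_floor between -0.01 and 0.01 m), for 0.2 s.
4. the knob points at the mark (value of joint knob between 1.471 and 1.671 rad), for 0.2 s.
5. the lock is slid over the knob (all of step 4 and value of joint lock above 0.068 m), for 0.2 s.
At the end, for the whole second after the job is handed in: Drawer home within 6 mm; every boat present flat (underside within 10 mm of the drawer's floor, tilt under 0.15 rad), inside the drawer's walls and at rest; knob within 0.1 rad of the mark (1.571 rad); lock slid at least 68 mm of its 75 mm (all of step 3 and all of step 5 and linear speed of each of boat1, boat2, boat3, boat4 below 0.03 m/s); the robot touches nothing.
It fails at once if the wash bottle is moved by more than 30 mm (distance of wash_bottle from where it was at the start of the episode above 0.03 m).
It fails at once if the beaker is moved by more than 30 mm (distance of beaker from where it was at the start of the episode above 0.03 m).
It fails at once if the spatula is moved by more than 30 mm (distance of spatula from where it was at the start of the episode above 0.03 m).
Of boat1, boat2, boat3, boat4 only 3 to 4 are there at a start; the rules pass over those that are not, and their reading is None.
At some moment in a run one of boat1, boat2, boat3, boat4 may be knocked a few centimetres aside while the robot is not near it.
It also fails if it takes over 210 s, if anything falls off the work surface, if the arm or the gripper's body presses on something with over 40 N, if the wrist force passes 120 N, or if a joint passes its speed limit or range.

### The arm

A 6-joint arm with a two-finger parallel gripper is mounted at the origin on the work surface. World frame = base frame: x ahead of the robot, y to its left, z up, the work surface at z = 0. Lengths are in m, angles in rad, forces in N, time in s.
With the tool pointing down it reaches from about 0.375 to 0.925 m from the base axis. Payload 5.7 kg.
Tool frame: the origin (TCP) lies midway between the tips of the shut fingers; the grasp point (between the pads) lies 19 mm behind it; z points along the fingers, y is the line along which they close (so a half turn about z gives the same grasp; the last joint's range is limited). The gripper opens to 88 mm and grips with 3 to 60 N. Pads are 20 mm wide; open, the fingers measure 115 mm over their backs; the gripper's body (75 mm by 178 mm) begins 61 mm behind the grasp point.
Start: joints at [-1.31, 0.359, 1.51, -0, 1.272, -0.115], TCP at [0.22, -0.558, 0.223] pointing down, gripper open.
Joint ranges: [-2.97, 2.97], [-1.01, 2.36], [0.21, 2.38], [-0.96, 4.11], [0.2, 2.71], [-2.98, 2.98]. Speed limits (rad/s): [2.39, 2.39, 3.14, 3.14, 3.14, 3.14].

### API

Orientations are given as a rotation vector (axis times angle).
In Python, from workcell import env gives the robot as it stands.
- The arm moves only by the tool drive_tool, never from a script. Its argument "deltas" is one flat list of numbers, 6 for each row, row after row: the shift along the tool's x, y, z normalised to -1 to 1, where 1 is 200 mm, then the turn, a rotation vector about the tool's x, y, z normalised to -1 to 1, where 1 is 60 degrees. A call has 1 to 12 rows; each row shifts and turns the commanded pose from where the row before left it, along the tool's axes as they then stand; what a row does not reach is not made up. A row lasts 1/10 s, in which the tool goes at most 50 mm and 8.59 degrees, less where a joint would pass 70% of its speed; a pose out of reach is approached as far as the arm can. A call with a number of a shift or a turn outside -1 to 1 is refused whole. A call with a gripper value outside its range is refused whole. "jaw" is the finger opening in mm, from 0 to 87.8, set as the call begins (left out, the last holds). The fingers move at their own pace and stop on an object; the grip force is fixed at half the most. Time passes only in rows, so rows that do not move let the fingers close. It gives the time, the measured TCP pose, the force, the opening and the grip force at its end, in the units of the state.
- env.get_state(): the state, without advancing time (a new reading comes with each control period).
- env.camera(name): name is "scene" or "top" or "wrist"; returns a dict with "image" (420x560x3 uint8, red, green, blue), "fx", "fy", "cx", "cy" (pixels), "k1" (the pictures are not rectified: a ray, as slopes to the right and down, at radius r is drawn at 1 + k1 r^2 times it, then the intrinsics apply), "world_from_camera" (4x4, takes a point from camera to world coordinates); the wrist camera has in their place "mount" (4x4, takes a point from camera to tool coordinates, whose origin is the TCP and whose axes are the flange's). Camera axes: x right, y down, z forward; pixel columns grow to the right and rows downward; lengths in m; the calibration is good to about 2 mm. A picture is of the moment at which its call begins: read the wrist's pose just before it. There is no depth.
- env.close_job(): hands the job in; it is judged then, once.
The state is a dict: "clock": time; "joints": joint angles; "qd": joint speeds; "tau": joint torques, N m; "tcp_pos": TCP position; "eef_rot": TCP orientation; "contact_force": force on the tool from outside, world axes, zero at the start; "torque": the same for the moment, N m; "grip_width": finger opening in m; "grasp_force": force on a finger pad.
Only numpy, scipy, OpenCV 4.12 (cv2) and the standard library are available. Lean on these libraries where they do the work, as an engineer would, in place of code of your own. Each camera call takes 0.05 s, during which the arm holds its last target. There are 200 camera calls.

## Working session

There is one attempt and no reset: what is moved stays moved. The work goes in short steps, Python scripts to look and compute and a tool call to move; the robot and the scene stay as the last step left them, time stands still between calls to the robot, and variables do not carry over. Pictures are saved under pics/ and viewed, at most 14 in all, crops included, and the job is handed in when it is done.

Besides the shell and the picture viewer there is one more tool, called after ">>>" as name(argument=value, ...) on one line, values as JSON. drive_tool: Moves the arm, as the interface text tells. Scaled input: -1 to 1 covers 200 mm each way for a shift and 60 degrees each way for a turn. Its arguments: {"type":"object","properties":{"deltas":{"type":"array","items":{"type":"number","minimum":-1,"maximum":1}},"jaw":{"type":"number"}},"required":["deltas"]}

```bash
ls; mkdir -p pics
python3 - <<'E'
from workcell import env
import cv2,json,numpy as np
s=env.get_state();print(s)
for n in("scene","top"):
    c=env.camera(n);cv2.imwrite(f"pics/{n}0.png",c["image"][:,:,::-1]);np.save(f"pics/{n}0.npy",c,allow_pickle=True)
    print(n,{k:np.round(v,3).tolist() for k,v in c.items() if k!="image"})
E
```

```text
pics
{'clock': 0.0, 'joints': array([-1.31007349e+00,  3.59506501e-01,  1.51138955e+00, -4.13613833e-06,
        1.27248179e+00, -1.15082146e-01]), 'qd': array([-8.20721037e-05, -9.77792622e-04,  5.13799048e-04,  7.08165630e-04,
        8.69981567e-04, -3.93108557e-04]), 'tau': array([-1.30843495e-03, -5.15383315e+01, -2.70725387e+01,  6.73771813e-02,
        3.52144532e-02, -1.24355479e-04]), 'tcp_pos': array([ 0.22004255, -0.55748321,  0.22182501]), 'eef_rot': array([-3.08454579e+00, -5.86514822e-01,  2.10093103e-04]), 'contact_force': array([ 0.36044531, -0.25479047,  0.08773764]), 'torque': array([ 1.82138194e-03, -8.85813591e-06,  2.82026798e-02]), 'grasp_force': 0.0, 'grip_width': 0.08740881141794626}
scene {'fx': 483.784, 'fy': 483.784, 'cx': 280.563, 'cy': 207.336, 'k1': 0.038, 'world_from_camera': [[0.743, 0.458, -0.488, 1.242], [0.669, -0.517, 0.534, -0.687], [-0.008, -0.723, -0.691, 1.069], [0.0, 0.0, 0.0, 1.0]]}
top {'fx': 510.516, 'fy': 510.516, 'cx': 286.171, 'cy': 209.072, 'k1': 0.067, 'world_from_camera': [[0.004, -0.986, 0.164, 0.244], [-1.0, -0.004, 0.001, 0.079], [-0.001, -0.164, -0.986, 1.737], [0.0, 0.0, 0.0, 1.0]]}
```

View pics/scene0.png

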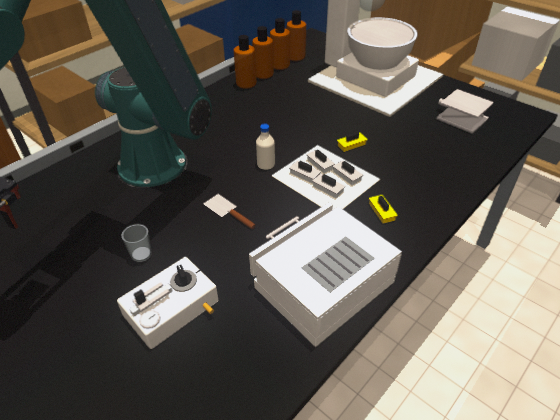

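View pics/top0.png

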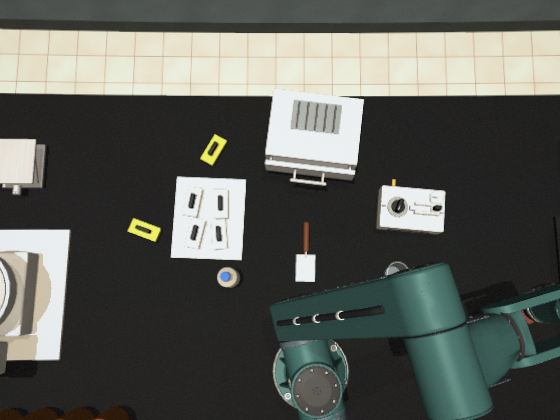

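The scene shows four grey boats with black ridges on the board, at top-view pixels (192,202), (221,203), (197,234), (219,234). The yellow look-alikes are at (213,150) and (144,230), and I'll leave them alone. The cabinet is near (315,135), its handle at (309,182), and the controller near (411,209). The bottle is at (228,277), the beaker at (398,270) and the spatula at (305,265). I'll make one close crop to check my choice and to measure from.

```bash
cat > h.py <<'E'
import numpy as np,cv2
from workcell import env
from scipy.spatial.transform import Rotation as R
def ray(c,uv,z,T=None):
    T=c["world_from_camera"] if T is None else T
    K=np.array([[c["fx"],0,c["cx"]],[0,c["fy"],c["cy"]],[0,0,1]])
    uv=np.array(uv,float).reshape(-1,1,2)
    n=cv2.undistortPoints(uv,K,np.array([c["k1"],0,0,0.]))[:,0]
    d=np.c_[n,np.ones(len(n))]@T[:3,:3].T
    o=T[:3,3]
    return o+d*((z-o[2])/d[:,2])[:,None]
def proj(c,P,T=None):
    T=c["world_from_camera"] if T is None else T
    K=np.array([[c["fx"],0,c["cx"]],[0,c["fy"],c["cy"]],[0,0,1]])
    W=np.linalg.inv(T)
    return cv2.projectPoints(np.array(P,float).reshape(-1,3),cv2.Rodrigues(W[:3,:3])[0],W[:3,3],K,np.array([c["k1"],0,0,0.]))[0][:,0]
def tool():
    s=env.get_state();T=np.eye(4);T[:3,:3]=R.from_rotvec(s["eef_rot"]).as_matrix();T[:3,3]=s["tcp_pos"];return T
def wrist(name):
    T=tool();c=env.camera("wrist");c["T"]=T@c["mount"];cv2.imwrite(f"pics/{name}.png",c["image"][:,:,::-1]);np.save(f"pics/{name}.npy",c,allow_pickle=True);return c
def load(n): return np.load(f"pics/{n}.npy",allow_pickle=True).item()
def to(p,yaw,T=None):
    """deltas to put TCP at p pointing down, tool y axis at yaw (mod pi): mm in tool axes, deg about tool z"""
    T=tool() if T is None else T
    p=np.array(p,float);d=T[:3,:3].T@(p-T[:3,3])
    cur=np.arctan2(T[1,1],T[0,1]); e=(yaw-cur+np.pi/2)%np.pi-np.pi/2
    print("shift/0.2:",np.round(d/0.2,3),"z-turn/60:",round(-np.degrees(e)/60,3),"tilt",np.round(T[:3,2],3))
E
python3 - <<'E'
from h import *
c=load("top0");im=c["image"][:,:,::-1]
k=4
a=cv2.resize(im[172:264,168:250],None,fx=k,fy=k,interpolation=3)
b=cv2.resize(im[172:264,372:450],None,fx=k,fy=k,interpolation=3)
cv2.imwrite("pics/crop.png",np.hstack([a,b]))
E
```

```text
(no output)
```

View pics/crop.png

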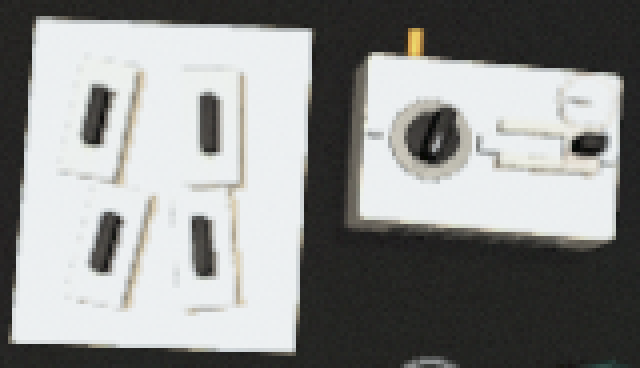

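The crop shows four steel boats on the board with black ridges, none of them yellow. On the controller the lock tab is on the right (585,145), the knob is at (430,137) and the mark is on the left (375,135). Next I'll measure poses by segmentation.

Run:
```python
from h import *
c=load("top0");im=c["image"];g=cv2.cvtColor(im,cv2.COLOR_RGB2GRAY)
def blobs(mask,off,amin):
    cs,_=cv2.findContours(mask.astype(np.uint8)*255,cv2.RETR_CCOMP,cv2.CHAIN_APPROX_NONE)
    return [x+np.array(off) for x in cs if cv2.contourArea(x)>amin]
# ridges
x0,y0=178,184
sub=g[y0:254,x0:238]
for b in blobs(cv2.resize(sub,None,fx=4,fy=4,interpolation=cv2.INTER_CUBIC)<110,(0,0),200):
    P=ray(c,b.reshape(-1,2)/4.+(x0-.375,y0-.375),0.056)
    r=cv2.minAreaRect((P[:,:2]*1000).astype(np.float32))
    print("ridge",np.round(b.reshape(-1,2).mean(0)/4+(x0,y0)),np.round(r[0],1),np.round(r[1],1),round(r[2],1))
def quad(roi,thr,z,name):
    xa,ya,xb,yb=roi
    m=cv2.resize(g[ya:yb,xa:xb],None,fx=4,fy=4,interpolation=cv2.INTER_CUBIC)>thr
    b=max(blobs(m,(0,0),500),key=cv2.contourArea)
    r=cv2.minAreaRect(b);P=ray(c,b.reshape(-1,2)/4.+(xa-.375,ya-.375),z)[:,:2]*1000
    w=cv2.minAreaRect(P.astype(np.float32));print(name,np.round(w[0],1),np.round(w[1],1),round(w[2],2),np.round(cv2.boxPoints(w)).tolist())
quad((165,170,252,265),170,.006,"board")
quad((372,175,450,240),200,.07,"controller")
quad((260,85,370,170),200,.13,"cabinet")
for z,n,uv in[(.094,"handle ends",[(290,182),(326,185)]),(.107,"knob",[(397.5,206)]),(.09,"beaker",[(397,270)]),(.16,"bottle",[(226,277)]),(0,"spat",[(306,223),(306,282)])]:
    print(n,np.round(ray(c,uv,z)*1000).tolist())
```

```text
ridge [219. 234.] [442.  305.1] [49.2 15.9] 5.2
ridge [194. 233.] [444.7 385.1] [16.9 49.1] 77.2
ridge [220. 203.] [545.1 302.6] [49.4 14.1] 2.6
ridge [192. 201.] [551.1 396.5] [17.2 48.8] 80.2
board [501.4 346.7] [240.5 280.1] 87.93 [[357.0, 232.0], [637.0, 222.0], [646.0, 462.0], [366.0, 472.0]]
controller [ 526.2 -333.8] [207.3 139.3] 84.88 [[448.0, -431.0], [586.0, -443.0], [605.0, -237.0], [466.0, -224.0]]
cabinet [794.2 -10.8] [362.8 269.9] 89.95 [[659.0, -192.0], [929.0, -192.0], [929.0, 171.0], [659.0, 171.0]]
handle ends [[607.0, 69.0, 94.0], [598.0, -49.0, 94.0]]
knob [[526.0, -278.0, 107.0]]
beaker [[322.0, -274.0, 90.0]]
bottle [[295.0, 264.0, 160.0]]
spat [[484.0, 13.0, 0.0], [284.0, 14.0, 0.0]]
```

Run:
```python
from h import *
to([.58,.01,.25],np.radians(-4.4))
```

```text
shift/0.2: [ 2.716 -1.979 -0.137] z-turn/60: -1.068 tilt [-0.     0.002 -1.   ]
```

>>> drive_tool(deltas=[0.15,-0.11,-0.012,0,0,0,0.15,-0.11,-0.012,0,0,0,0.15,-0.11,-0.012,0,0,0,0.15,-0.11,-0.012,0,0,0,0.15,-0.11,-0.012,0,0,0,0.15,-0.11,-0.012,0,0,0,0.15,-0.11,-0.012,0,0,0,0.15,-0.11,-0.012,0,0,0,0.15,-0.11,-0.012,0,0,0,0.15,-0.11,-0.012,0,0,0,0.15,-0.11,-0.012,0,0,0,0.15,-0.11,0,0,0,0], jaw=30)

```text
clock: 1.3
tcp_pos: [0.4587, -0.1789, 0.2491]
eef_rot: [-3.086, -0.587, -0.0]
contact_force: [0.9, -0.0, 0.4]
grip_width: 0.0301
grasp_force: 0.0
```

>>> drive_tool(deltas=[0.15,-0.11,0,0,0,0,0.15,-0.11,0,0,0,0,0.15,-0.11,0,0,0,0,0.15,-0.11,0,0,0,0,0.15,-0.11,0,0,0,0,0.15,-0.11,0,0,0,0])

```text
clock: 1.9
tcp_pos: [0.5775, 0.01, 0.2487]
eef_rot: [-3.086, -0.587, 0.001]
contact_force: [-0.5, -0.4, 0.2]
grip_width: 0.0303
grasp_force: 0.0
```

>>> drive_tool(deltas=[0,0,0,0,0,-0.13,0,0,0,0,0,-0.13,0,0,0,0,0,-0.13,0,0,0,0,0,-0.13,0,0,0,0,0,-0.13,0,0,0,0,0,-0.13,0,0,0,0,0,-0.14,0,0,0,0,0,-0.14,0,0,0,0,0,0])

```text
clock: 2.8
tcp_pos: [0.5768, 0.0085, 0.2486]
eef_rot: [-2.312, -2.126, 0.001]
contact_force: [0.9, -0.4, -0.5]
grip_width: 0.0301
grasp_force: 0.0
```

Run:
```python
from h import *
c=wrist("w1");print(np.round(c["mount"],3).tolist(),c["fx"]);to([.603,.01,.25],np.radians(-4.4))
print(proj(c,[[.607,.069,.094],[.598,-.049,.094]],c["T"]))
```

```text
[[0.0, -0.963, -0.269, 0.074], [1.0, 0.0, 0.0, -0.001], [-0.0, -0.269, 0.963, -0.162], [0.0, 0.0, 0.0, 1.0]] 350.57082378545647
shift/0.2: [ 0.019  0.129 -0.007] z-turn/60: -0.011 tilt [-0.001  0.    -1.   ]
[[312.90071402 123.83389522]
 [311.0683673  248.86176354]]
```

View pics/w1.png

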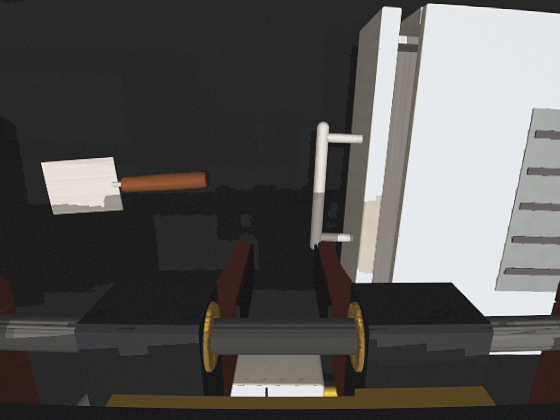

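The handle bar runs from (323,125) to (316,246) in the wrist view. The spatula is at (80,185), well to the left. A gap shows behind the drawer panel, so the drawer may be slightly open already.

Run:
```python
from h import *
c=load("w1");P=ray(c,[(323,125),(316.5,246),(386,10),(370,284),(428,8)],.094,c["T"]);print(P.round(4))
h=(P[0]+P[1])/2;v=P[0]-P[1];yaw=np.arctan2(-v[0],v[1]);print(h,np.linalg.norm(v),np.degrees(yaw))
print(ray(c,[(401,10),(370,284)],.126,c["T"]),ray(c,[(428,8),(390,284)],.13,c["T"]))
to([h[0],h[1],.077],yaw)
```

```text
[[ 0.6158  0.0673  0.094 ]
 [ 0.6034 -0.0465  0.094 ]
 [ 0.6731  0.1564  0.094 ]
 [ 0.6548 -0.0919  0.094 ]
 [ 0.7082  0.1556  0.094 ]]
[0.60963482 0.01040271 0.094     ] 0.11441283723385393 -6.224973526112592
[[ 0.67518221  0.14814925  0.126     ]
 [ 0.64744869 -0.07433051  0.126     ]] [[ 0.69389317  0.1473154   0.13      ]
 [ 0.66442884 -0.07373238  0.13      ]]
shift/0.2: [0.024 0.163 0.858] z-turn/60: 0.02 tilt [-0.001  0.    -1.   ]
```

>>> drive_tool(deltas=[0.012,0.078,0,0,0,0.01,0.012,0.078,0,0,0,0,0,0,0.15,0,0,0,0,0,0.15,0,0,0,0,0,0.15,0,0,0,0,0,0.15,0,0,0,0,0,0.1,0,0,0,0,0,0.08,0,0,0,0,0,0.08,0,0,0,0,0,0,0,0,0], jaw=26)

```text
clock: 3.85
tcp_pos: [0.6067, 0.0106, 0.0748]
eef_rot: [-2.326, -2.107, 0.005]
contact_force: [0.3, -0.3, 0.3]
grip_width: 0.026
grasp_force: 0.0
```

>>> drive_tool(deltas=[0,0,0,0,0,0,0,0,0,0,0,0,0,0,0,0,0,0,0,0,0,0,0,0,0,0,0,0,0,0], jaw=0)

```text
clock: 4.35
tcp_pos: [0.6095, 0.0104, 0.078]
eef_rot: [2.324, 2.112, 0.002]
contact_force: [0.2, 0.1, 4.3]
grip_width: 0.0101
grasp_force: 30.0
```

>>> drive_tool(deltas=[0,-0.05,0,0,0,0,0,-0.1,0,0,0,0,0,-0.1,0,0,0,0,0,-0.1,0,0,0,0,0,-0.1,0,0,0,0,0,-0.1,0,0,0,0,0,-0.05,0,0,0,0,0,-0.02,0,0,0,0,0,0,0,0,0,0])

```text
clock: 5.25
tcp_pos: [0.4848, 0.0253, 0.078]
eef_rot: [-2.325, -2.109, -0.007]
contact_force: [0.9, 13.7, 8.9]
grip_width: 0.0103
grasp_force: 30.0
```

>>> drive_tool(deltas=[0,-0.03,0,0,0,0,0,-0.03,0,0,0,0,0,-0.03,0,0,0,0,0,0,0,0,0,0])

```text
clock: 5.65
tcp_pos: [0.4823, 0.0245, 0.0789]
eef_rot: [2.313, 2.098, 0.034]
contact_force: [33.1, 8.8, -31.8]
grip_width: 0.01
grasp_force: 30.0
```

>>> drive_tool(deltas=[0,0.02,0,0,0,0,0,0.02,0,0,0,0,0,0,0,0,0,0])

```text
clock: 5.95
tcp_pos: [0.4822, 0.0245, 0.0786]
eef_rot: [2.322, 2.106, 0.017]
contact_force: [13.9, 9.7, -3.6]
grip_width: 0.0104
grasp_force: 30.0
```

>>> drive_tool(deltas=[0,0,0,0,0,0,0,0,0,0,0,0,0,0,0,0,0,0,0,0,-0.1,0,0,0,0,0,-0.2,0,0,0,0,0,-0.2,0,0,0,0,0,-0.2,0,0,0,0,0,-0.2,0,0,0,0,0,-0.2,0,0,0,0,-0.1,0,0,0,0,0,0,0,0,0,0], jaw=26)

```text
clock: 7.05
tcp_pos: [0.4527, 0.0253, 0.2974]
eef_rot: [-2.324, -2.112, 0.002]
contact_force: [-0.9, 0.4, -0.5]
grip_width: 0.0261
grasp_force: 0.0
```

Run:
```python
from h import *
c=wrist("w2");s=env.get_state();print(s["tcp_pos"],s["contact_force"])
```

```text
[0.45338883 0.02520899 0.29651981] [ 0.27688277 -0.11838267 -0.31473081]
```

View pics/w2.png

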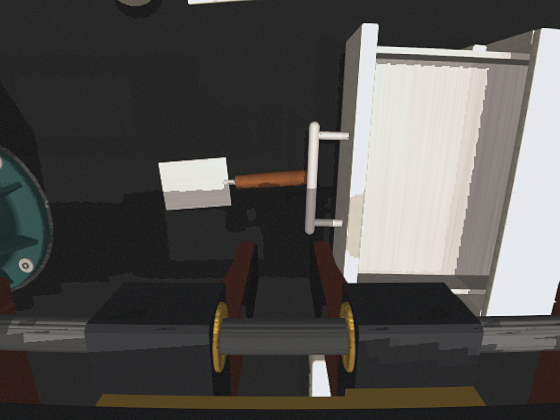

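The drawer is out and empty. The handle bar runs (314,125)–(310,232), the inner panel edge (376,30)–(359,280), and the slab's front edge (537,32)–(487,315).

Run:
```python
from h import *
c=load("w2");T=c["T"]
h=ray(c,[(314.5,126),(310,231)],.094,T);p=ray(c,[(377,30),(359,280)],.126,T);s=ray(c,[(538,32),(487,315)],.13,T);o=ray(c,[(361,25),(345,215)],.126,T)
w=ray(c,[(378,53),(527,62)],.087,T);w2=ray(c,[(362,273),(495,276)],.087,T)
for n,q in zip(["handle","panel in","slab","panel out"],[h,p,s,o]):
    v=q[0]-q[1];print(n,q.round(4).tolist(),np.degrees(np.arctan2(-v[0],v[1])).round(2),np.linalg.norm(v).round(3))
print("side walls",w.round(4).tolist(),w2.round(4).tolist())
v=w[1]-w[0];print(np.degrees(np.arctan2(v[1],v[0])))
th=np.radians(-6.8);ex=np.array([np.cos(th),np.sin(th)]);ey=np.array([-ex[1],ex[0]])
for n,q in zip("hpsoww",[h,p,s,o,w,w2]): print(n,(q[:,:2]@ex).round(4),(q[:,:2]@ey).round(4))
```

```text
handle [[0.4887, 0.081, 0.094], [0.4756, -0.0315, 0.094]] -6.62 0.113
panel in [[0.547, 0.1602, 0.126], [0.5216, -0.0794, 0.126]] -6.05 0.241
slab [[0.6901, 0.1476, 0.13], [0.6598, -0.1342, 0.13]] -6.15 0.283
panel out [[0.5331, 0.1655, 0.126], [0.5101, -0.0065, 0.126]] -7.6 0.174
side walls [[0.5575, 0.146, 0.087], [0.7104, 0.1259, 0.087]] [[0.5327, -0.0916, 0.087], [0.6917, -0.1119, 0.087]]
-7.481762301850589
h [0.4757 0.476 ] [0.1383 0.0251]
p [0.5242 0.5273] [ 0.2239 -0.0171]
s [0.6678 0.671 ] [ 0.2283 -0.0551]
o [0.5098 0.5073] [0.2274 0.0539]
w [0.5363 0.6905] [0.211  0.2091]
w [0.5398 0.7   ] [-0.0279 -0.0292]
```

>>> drive_tool(deltas=[0,0,0,0,0,-0.14,0,0,0,0,0,-0.14,0,0,0,0,0,-0.14,0,0,0,0,0,-0.14,0,0,0,0,0,-0.14,0,0,0,0,0,-0.14,0,0,0,0,0,-0.14,0,0,0,0,0,-0.14,0,0,0,0,0,-0.14,0,0,0,0,0,-0.14,0,0,0,0,0,-0.1,0,0,0,0,0,0], jaw=32)

```text
clock: 8.3
tcp_pos: [0.4546, 0.025, 0.2954]
eef_rot: [-0.149, -3.134, -0.0]
contact_force: [-0.5, -0.7, 0.8]
grip_width: 0.0322
grasp_force: 0.0
```

Run:
```python
from h import *
to([.62,.347,.30],np.pi/2)
```

```text
shift/0.2: [-0.671  1.681 -0.026] z-turn/60: -0.09 tilt [-0.004  0.    -1.   ]
```

>>> drive_tool(deltas=[-0.067,0.168,0,0,0,0,-0.067,0.168,0,0,0,0,-0.067,0.168,0,0,0,0,-0.067,0.168,0,0,0,0,-0.067,0.168,0,0,0,0,-0.067,0.168,0,0,0,0,-0.067,0.168,0,0,0,0,-0.067,0.168,0,0,0,0,-0.067,0.168,0,0,0,0,-0.067,0.168,0,0,0,0,0,0,0,0,0,-0.09,0,0,0,0,0,0])

```text
clock: 9.5
tcp_pos: [0.6205, 0.3475, 0.2947]
eef_rot: [-0.003, -3.139, 0.002]
contact_force: [-0.4, -0.9, -0.0]
grip_width: 0.0321
grasp_force: 0.0
```

```bash
cat >> h.py <<'E'
def ridges(c,poly_w,z,T,thr=90):
    """dark ridge tops in world polygon -> list of (x,y,len,wid,angle of long axis deg)"""
    g=cv2.cvtColor(c["image"],cv2.COLOR_RGB2GRAY);g=cv2.resize(g,None,fx=3,fy=3,interpolation=2)
    m=np.zeros_like(g);q=(proj(c,poly_w,T)+.33)*3;cv2.fillPoly(m,[q.astype(np.int32)],255)
    b=((g<thr)&(m>0)).astype(np.uint8)
    out=[]
    for x in cv2.findContours(b,cv2.RETR_EXTERNAL,cv2.CHAIN_APPROX_NONE)[0]:
        if cv2.contourArea(x)<900: continue
        P=ray(c,x.reshape(-1,2)/3.-.33,z,T)[:,:2]*1000
        (cx,cy),(w,h),a=cv2.minAreaRect(P.astype(np.float32))
        if w<h: w,h,a=h,w,a+90
        out.append([round(float(v),1) for v in(cx,cy,w,h,(a+90)%180-90)])
    return out
BOARD=[[.37,.24,.006],[.63,.232,.006],[.64,.455,.006],[.372,.465,.006]]
E
python3 - <<'E'
from h import *
c=wrist("w3")
for r in ridges(c,BOARD,.056,c["T"]): print(r)
E
```

```text
[553.5, 398.1, 48.9, 15.5, -9.8]
[546.8, 305.4, 48.9, 15.2, 1.7]
[453.3, 386.1, 43.7, 14.1, -13.2]
[452.1, 309.3, 38.8, 14.5, 5.2]
```

View pics/w3.png

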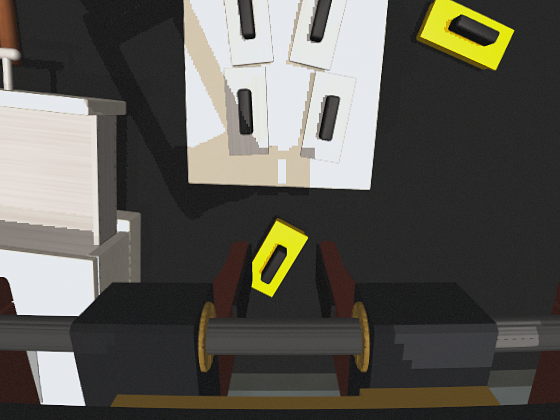

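The wrist view shows the near boats' ridges at (246,111) and (329,117), with the far pair cut off at the top edge. The yellow ones at (277,258) and (467,40) are off the board. I'll start with the boat at (547,305).

Run:
```python
from h import *
to([.5468,.3054,.034],np.radians(91.7))
```

```text
shift/0.2: [ 0.363 -0.207  1.307] z-turn/60: -0.033 tilt [-0.003 -0.001 -1.   ]
```

>>> drive_tool(deltas=[0.121,-0.069,0,0,0,0,0.121,-0.069,0,0,0,0,0.121,-0.069,0,0,0,0,0,0,0.2,0,0,-0.033,0,0,0.2,0,0,0,0,0,0.2,0,0,0,0,0,0.2,0,0,0,0,0,0.2,0,0,0,0,0,0.15,0,0,0,0,0,0.1,0,0,0,0,0,0.057,0,0,0,0,0,0,0,0,0])

```text
clock: 10.75
tcp_pos: [0.547, 0.3045, 0.0344]
eef_rot: [0.048, -3.139, 0.002]
contact_force: [-0.3, 0.8, -0.1]
grip_width: 0.0322
grasp_force: 0.0
```

>>> drive_tool(deltas=[0,0,0,0,0,0,0,0,0,0,0,0,0,0,0,0,0,0,0,0,0,0,0,0], jaw=0)

```text
clock: 11.15
tcp_pos: [0.5491, 0.3056, 0.0371]
eef_rot: [-0.052, 3.139, 0.001]
contact_force: [0.1, -1.9, 6.0]
grip_width: 0.0139
grasp_force: 30.0
```

```bash
cat >> h.py <<'E'
def slot(y,x=-.034):
    th=np.radians(-6.7);e=np.array([np.cos(th),np.sin(th)]);n=np.array([-e[1],e[0]])
    return (.623+x)*e+(.0817+y)*n
E
python3 - <<'E'
from h import *
s=env.get_state();print(s["tcp_pos"],s["grip_width"])
for y in(-.09,-.03,.03,.09): print(slot(y))
p=slot(-.09);to([*p,s["tcp_pos"][2]+.043],np.radians(83.3))
E
```

```text
[0.54909632 0.30564883 0.03712446] 0.013854675220691023
[ 0.58400915 -0.07696238]
[ 0.59100939 -0.01737214]
[0.59800963 0.0422181 ]
[0.60500988 0.10180834]
shift/0.2: [-0.111 -1.918 -0.216] z-turn/60: 0.143 tilt [ 0.002  0.001 -1.   ]
```

>>> drive_tool(deltas=[0,0,-0.1,0,0,0,0,0,-0.2,0,0,0,0,0,-0.2,0,0,0,0,0,-0.2,0,0,0,0,0,-0.2,0,0,0,0,0,-0.1,0,0,0,-0.011,-0.19,0,0,0,0,-0.011,-0.19,0,0,0,0,-0.011,-0.19,0,0,0,0,-0.011,-0.19,0,0,0,0,-0.011,-0.19,0,0,0,0,-0.011,-0.19,0,0,0,0])

```text
clock: 12.35
tcp_pos: [0.5684, 0.0768, 0.2356]
eef_rot: [0.053, -3.141, -0.001]
contact_force: [-0.1, 0.3, -2.3]
grip_width: 0.0138
grasp_force: 30.0
```

>>> drive_tool(deltas=[-0.011,-0.19,0,0,0,0,-0.011,-0.19,0,0,0,0,-0.011,-0.19,0,0,0,0,-0.011,-0.19,0,0,0,0,0,0,0,0,0,0.071,0,0,0,0,0,0.071,0,0,0,0,0,0,0,0,0,0,0,0])

```text
clock: 13.15
tcp_pos: [0.5825, -0.0733, 0.2355]
eef_rot: [-0.178, -3.136, -0.001]
contact_force: [0.2, 0.6, -2.0]
grip_width: 0.0136
grasp_force: 30.0
```

Run:
```python
from h import *
s=env.get_state();print(s["tcp_pos"],s["grip_width"]);to([*slot(-.09),.080],np.radians(83.3))
```

```text
[ 0.58247874 -0.07330038  0.235544  ] 0.01361950659152177
shift/0.2: [-0.01  -0.018  0.778] z-turn/60: 0.003 tilt [-0.  0. -1.]
```

>>> drive_tool(deltas=[-0.01,-0.018,0.15,0,0,0,0,0,0.15,0,0,0,0,0,0.15,0,0,0,0,0,0.15,0,0,0,0,0,0.1,0,0,0,0,0,0.05,0,0,0,0,0,0.015,0,0,0,0,0,0,0,0,0,0,0,0,0,0,0])

```text
clock: 14.05
tcp_pos: [0.5854, -0.0775, 0.0838]
eef_rot: [0.18, 3.134, -0.0]
contact_force: [0.1, -0.1, -3.2]
grip_width: 0.0139
grasp_force: 30.0
```

>>> drive_tool(deltas=[0,0,0.015,0,0,0,0,0,0.01,0,0,0,0,0,0,0,0,0])

```text
clock: 14.35
tcp_pos: [0.5856, -0.0776, 0.0791]
eef_rot: [0.181, 3.134, -0.0]
contact_force: [-0.8, 1.0, 4.4]
grip_width: 0.0141
grasp_force: 30.0
```

>>> drive_tool(deltas=[0,0,0,0,0,0,0,0,0,0,0,0,0,0,0,0,0,0,0,0,-0.1,0,0,0,0,0,-0.2,0,0,0,0,0,-0.2,0,0,0,0,0,-0.2,0,0,0,0,0,-0.2,0,0,0,0,0,-0.1,0,0,0,0,0,0,0,0,0], jaw=28)

```text
clock: 15.35
tcp_pos: [0.5864, -0.0779, 0.2813]
eef_rot: [0.181, 3.13, -0.002]
contact_force: [0.5, -0.6, -0.2]
grip_width: 0.0279
grasp_force: 0.0
```

```bash
cat >> h.py <<'E'
def topr():
    c=env.camera("top");
    return [[round(r[0]+2,1),round(r[1]+2,1)]+r[2:] for r in ridges(c,BOARD,.056,None,110)]
E
python3 - <<'E'
from h import *
c=wrist("w4")
D=[[*slot(y,x),.1] for x,y in[(-.085,-.122),(.01,-.122),(.01,.122),(-.085,.122)]]
print("drawer",ridges(c,D,.098,c["T"]),"want",slot(-.09))
print(topr());print(tool()[:3,3])
E
```

```text
drawer [[580.9, -76.5, 51.3, 13.9, -6.6], [604.5, 123.7, 95.5, 20.3, -6.6]] want [ 0.58400915 -0.07696238]
[]
[ 0.58410414 -0.07732173  0.27717291]
```

View pics/w4.png

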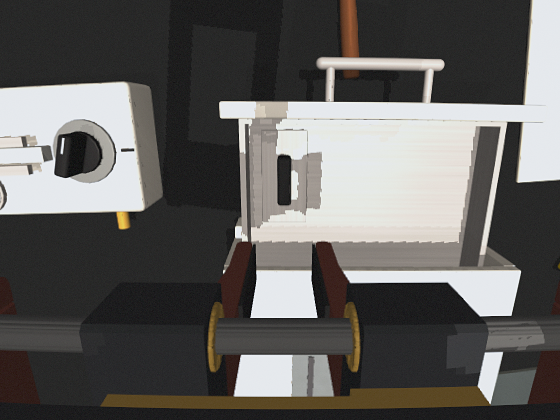

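The boat stands flat in the first slot, with its ridge at (285,180), next to the left wall of the view and clear of it. The controller's knob at (80,150) points away from the mark at (127,150). Next boat.

```bash
sed -i 's/<900/<350/' h.py
python3 - <<'E'
from h import *
print(topr());s=env.get_state();print(s["tcp_pos"]);to([.5535,.3981,.035],np.radians(80.2))
E
```

```text
[[443.8, 307.3, 48.9, 14.9, 6.2], [446.8, 387.2, 48.6, 16.4, -12.8], [553.2, 398.6, 48.8, 16.8, -9.7]]
[ 0.5834413  -0.07716628  0.27614959]
shift/0.2: [0.419 2.343 1.208] z-turn/60: 0.053 tilt [-0.002  0.001 -1.   ]
```

>>> drive_tool(deltas=[0.035,0.195,0,0,0,0,0.035,0.195,0,0,0,0,0.035,0.195,0,0,0,0,0.035,0.195,0,0,0,0,0.035,0.195,0,0,0,0,0.035,0.195,0,0,0,0,0.035,0.195,0,0,0,0,0.035,0.195,0,0,0,0,0.035,0.195,0,0,0,0,0.035,0.195,0,0,0,0,0.035,0.195,0,0,0,0,0.035,0.195,0,0,0,0], jaw=32)

```text
clock: 16.7
tcp_pos: [0.5534, 0.3982, 0.2748]
eef_rot: [-0.181, -3.133, 0.004]
contact_force: [-0.6, 0.1, 0.4]
grip_width: 0.0319
grasp_force: 0.0
```

>>> drive_tool(deltas=[0,0,0.2,0,0,0.053,0,0,0.2,0,0,0,0,0,0.2,0,0,0,0,0,0.2,0,0,0,0,0,0,0,0,0,0,0,0,0,0,0])

```text
clock: 17.3
tcp_pos: [0.5536, 0.3964, 0.116]
eef_rot: [-0.268, -3.127, 0.004]
contact_force: [0.1, 0.5, 0.4]
grip_width: 0.032
grasp_force: 0.0
```

Run:
```python
from h import *
s=env.get_state();print(s["tcp_pos"]);to([.5535,.3981,.036],np.radians(80.2))
```

```text
[0.55357598 0.39643963 0.11604574]
shift/0.2: [0.    0.009 0.4  ] z-turn/60: 0.0 tilt [-0.004 -0.002 -1.   ]
```

>>> drive_tool(deltas=[0,0.009,0.15,0,0,0,0,0,0.12,0,0,0,0,0,0.08,0,0,0,0,0,0.05,0,0,0,0,0,0,0,0,0])

```text
clock: 17.8
tcp_pos: [0.555, 0.3989, 0.0375]
eef_rot: [-0.268, -3.13, 0.0]
contact_force: [-0.4, -0.6, -0.2]
grip_width: 0.0322
grasp_force: 0.0
```

>>> drive_tool(deltas=[0,0,0,0,0,0,0,0,0,0,0,0,0,0,0,0,0,0,0,0,0,0,0,0], jaw=0)

```text
clock: 18.2
tcp_pos: [0.5559, 0.3993, 0.0389]
eef_rot: [0.268, 3.129, 0.002]
contact_force: [-0.5, -1.1, 4.4]
grip_width: 0.0137
grasp_force: 30.0
```

Run:
```python
from h import *
s=env.get_state();print(s["tcp_pos"],s["grip_width"]);to([*slot(-.03),.22],np.radians(83.3))
```

```text
[0.55588047 0.39932768 0.03892316] 0.013743433685595347
shift/0.2: [-0.529 -2.022 -0.907] z-turn/60: -0.051 tilt [ 0.002  0.001 -1.   ]
```

>>> drive_tool(deltas=[0,0,-0.1,0,0,0,0,0,-0.2,0,0,0,0,0,-0.2,0,0,0,0,0,-0.2,0,0,0,0,0,-0.2,0,0,0,-0.048,-0.184,0,0,0,0,-0.048,-0.184,0,0,0,0,-0.048,-0.184,0,0,0,0,-0.048,-0.184,0,0,0,0,-0.048,-0.184,0,0,0,0,-0.048,-0.184,0,0,0,0,-0.048,-0.184,0,0,0,0])

```text
clock: 19.4
tcp_pos: [0.5771, 0.1322, 0.2176]
eef_rot: [-0.268, -3.13, -0.0]
contact_force: [1.2, -0.3, -1.1]
grip_width: 0.0139
grasp_force: 30.0
```

>>> drive_tool(deltas=[-0.048,-0.184,0,0,0,0,-0.048,-0.184,0,0,0,0,-0.048,-0.184,0,0,0,0,-0.048,-0.184,0,0,0,0,0,0,0,0,0,-0.051,0,0,0,0,0,0,0,0,0,0,0,0])

```text
clock: 20.1
tcp_pos: [0.59, -0.0175, 0.2175]
eef_rot: [-0.186, -3.135, -0.001]
contact_force: [-0.4, -0.6, -1.6]
grip_width: 0.014
grasp_force: 30.0
```

Run:
```python
from h import *
s=env.get_state();print(s["tcp_pos"],s["grip_width"]);to([*slot(-.03),.081],np.radians(83.3))
```

```text
[ 0.58997304 -0.01754128  0.21751421] 0.014002710805188882
shift/0.2: [-0.005  0.001  0.683] z-turn/60: -0.002 tilt [-0.001  0.001 -1.   ]
```

>>> drive_tool(deltas=[-0.005,0,0.15,0,0,0,0,0,0.15,0,0,0,0,0,0.15,0,0,0,0,0,0.1,0,0,0,0,0,0.08,0,0,0,0,0,0.03,0,0,0,0,0,0.015,0,0,0,0,0,0.01,0,0,0,0,0,0,0,0,0,0,0,0,0,0,0])

```text
clock: 21.1
tcp_pos: [0.5919, -0.018, 0.0815]
eef_rot: [0.184, 3.135, -0.0]
contact_force: [-0.2, -0.4, -2.9]
grip_width: 0.0139
grasp_force: 30.0
```

>>> drive_tool(deltas=[0,0,0.008,0,0,0,0,0,0,0,0,0])

```text
clock: 21.3
tcp_pos: [0.5926, -0.0182, 0.0809]
eef_rot: [0.184, 3.133, -0.0]
contact_force: [-2.0, 0.6, 7.4]
grip_width: 0.0139
grasp_force: 30.0
```

>>> drive_tool(deltas=[0,0,0,0,0,0,0,0,0,0,0,0,0,0,0,0,0,0,0,0,-0.1,0,0,0,0,0,-0.2,0,0,0,0,0,-0.2,0,0,0,0,0,-0.2,0,0,0,0,0,-0.2,0,0,0,0,0,0,0,0,0], jaw=28)

```text
clock: 22.2
tcp_pos: [0.5949, -0.0185, 0.2652]
eef_rot: [0.184, 3.125, -0.001]
contact_force: [0.5, 0.4, -0.1]
grip_width: 0.0278
grasp_force: 0.0
```

Run:
```python
from h import *
c=wrist("w5")
D=[[*slot(y,x),.1] for x,y in[(-.085,-.122),(.01,-.122),(.01,.10),(-.085,.10)]]
print("drawer",ridges(c,D,.098,c["T"]),"want",slot(-.03))
t=topr();print(t);r=[q for q in t if q[1]<350 and q[0]<500][0]
to([r[0]/1e3,r[1]/1e3,.036],np.radians(r[4]+90))
```

```text
drawer [[588.6, -17.2, 51.4, 13.8, -6.6], [581.9, -74.5, 51.4, 16.7, -6.5], [577.3, -106.0, 95.5, 6.6, -6.8]] want [ 0.59100939 -0.01737214]
[[443.8, 307.4, 48.9, 14.9, 6.3], [446.8, 387.2, 48.6, 16.6, -12.5]]
shift/0.2: [0.928 1.53  1.118] z-turn/60: -0.217 tilt [ 0.002 -0.    -1.   ]
```

>>> drive_tool(deltas=[0.093,0.153,0,0,0,0,0.093,0.153,0,0,0,0,0.093,0.153,0,0,0,0,0.093,0.153,0,0,0,0,0.093,0.153,0,0,0,0,0.093,0.153,0,0,0,0,0.093,0.153,0,0,0,0,0.093,0.153,0,0,0,0,0.093,0.153,0,0,0,0,0.093,0.153,0,0,0,0,0,0,0,0,0,-0.11,0,0,0,0,0,-0.107], jaw=32)

```text
clock: 23.5
tcp_pos: [0.4405, 0.3081, 0.2568]
eef_rot: [0.183, -3.132, 0.003]
contact_force: [0.2, -0.6, -0.4]
grip_width: 0.0323
grasp_force: 0.0
```

>>> drive_tool(deltas=[0,0,0.2,0,0,0,0,0,0.2,0,0,0,0,0,0.2,0,0,0,0,0,0.1,0,0,0,0,0,0,0,0,0,0,0,0,0,0,0])

```text
clock: 24.1
tcp_pos: [0.4415, 0.3072, 0.1181]
eef_rot: [0.172, -3.134, 0.002]
contact_force: [-0.0, 0.1, 0.1]
grip_width: 0.0321
grasp_force: 0.0
```

Run:
```python
from h import *
s=env.get_state();print(s["tcp_pos"]);to([.4438,.3074,.036],np.radians(96.2))
```

```text
[0.44151581 0.30717101 0.11808407]
shift/0.2: [-0.013  0.     0.41 ] z-turn/60: 0.002 tilt [-0.003 -0.001 -1.   ]
```

>>> drive_tool(deltas=[-0.01,0,0.15,0,0,0,0,0,0.12,0,0,0,0,0,0.08,0,0,0,0,0,0.055,0,0,0,0,0,0,0,0,0])

```text
clock: 24.6
tcp_pos: [0.4444, 0.3079, 0.0379]
eef_rot: [0.172, -3.136, 0.0]
contact_force: [-0.8, 0.4, 0.2]
grip_width: 0.032
grasp_force: 0.0
```

>>> drive_tool(deltas=[0,0,0,0,0,0,0,0,0,0,0,0,0,0,0,0,0,0,0,0,0,0,0,0], jaw=0)

```text
clock: 25.0
tcp_pos: [0.4452, 0.3081, 0.039]
eef_rot: [-0.172, 3.135, 0.001]
contact_force: [0.8, -1.2, 5.7]
grip_width: 0.0139
grasp_force: 30.0
```

Run:
```python
from h import *
s=env.get_state();print(s["tcp_pos"],s["grip_width"]);to([*slot(.03),.22],np.radians(83.3))
```

```text
[0.44520052 0.30810909 0.03904809] 0.013942469030075141
shift/0.2: [-0.615 -1.405 -0.904] z-turn/60: 0.217 tilt [ 0.002  0.001 -1.   ]
```

>>> drive_tool(deltas=[0,0,-0.1,0,0,0,0,0,-0.2,0,0,0,0,0,-0.2,0,0,0,0,0,-0.2,0,0,0,0,0,-0.2,0,0,0,-0.077,-0.176,0,0,0,0,-0.077,-0.176,0,0,0,0,-0.077,-0.176,0,0,0,0,-0.077,-0.176,0,0,0,0,-0.077,-0.176,0,0,0,0,-0.077,-0.176,0,0,0,0,-0.077,-0.176,0,0,0,0])

```text
clock: 26.2
tcp_pos: [0.5786, 0.0734, 0.2178]
eef_rot: [0.172, -3.136, -0.001]
contact_force: [-0.3, 0.6, -2.2]
grip_width: 0.0139
grasp_force: 30.0
```

>>> drive_tool(deltas=[-0.077,-0.176,0,0,0,0,0,0,0,0,0,0.109,0,0,0,0,0,0.108,0,0,0,0,0,0,0,0,0,0,0,0])

```text
clock: 26.7
tcp_pos: [0.5973, 0.0416, 0.2177]
eef_rot: [-0.18, -3.136, -0.0]
contact_force: [0.8, -0.2, -2.4]
grip_width: 0.0138
grasp_force: 30.0
```

Run:
```python
from h import *
s=env.get_state();print(s["tcp_pos"],s["grip_width"]);to([*slot(.03),.081],np.radians(83.3))
```

```text
[0.5972772  0.04158887 0.21774902] 0.013833033203490346
shift/0.2: [-0.004  0.003  0.684] z-turn/60: 0.002 tilt [-0.001  0.    -1.   ]
```

>>> drive_tool(deltas=[-0.004,0.003,0.15,0,0,0,0,0,0.15,0,0,0,0,0,0.15,0,0,0,0,0,0.1,0,0,0,0,0,0.08,0,0,0,0,0,0.03,0,0,0,0,0,0.015,0,0,0,0,0,0.018,0,0,0,0,0,0,0,0,0,0,0,0,0,0,0])

```text
clock: 27.7
tcp_pos: [0.6003, 0.042, 0.081]
eef_rot: [0.183, 3.133, 0.0]
contact_force: [0.3, 0.1, 3.3]
grip_width: 0.0138
grasp_force: 30.0
```

>>> drive_tool(deltas=[0,0,0,0,0,0,0,0,0,0,0,0,0,0,0,0,0,0,0,0,-0.1,0,0,0,0,0,-0.2,0,0,0,0,0,-0.2,0,0,0,0,0,-0.2,0,0,0,0,0,-0.2,0,0,0,0,0,0,0,0,0], jaw=28)

```text
clock: 28.6
tcp_pos: [0.6021, 0.0419, 0.2657]
eef_rot: [0.184, 3.126, 0.0]
contact_force: [1.7, -0.4, 0.0]
grip_width: 0.0276
grasp_force: 0.0
```

Run:
```python
from h import *
c=wrist("w6")
D=[[*slot(y,x),.1] for x,y in[(-.085,-.122),(.01,-.122),(.01,.10),(-.085,.10)]]
print("drawer",ridges(c,D,.098,c["T"]),"want",slot(.03))
t=topr();print(t);r=t[0]
to([r[0]/1e3,r[1]/1e3,.036],np.radians(r[4]+90))
```

```text
drawer [[583.0, -72.6, 51.5, 19.7, -6.5], [589.7, -15.3, 51.6, 16.7, -6.8], [595.9, 43.1, 51.5, 14.0, -6.4], [582.7, -44.1, 90.4, 3.4, -6.7], [577.7, -102.3, 95.5, 14.4, -6.7]] want [0.59800963 0.0422181 ]
[[446.8, 387.2, 48.6, 16.5, -12.5]]
shift/0.2: [0.96  1.625 1.12 ] z-turn/60: 0.096 tilt [ 0.002  0.    -1.   ]
```

>>> drive_tool(deltas=[0.096,0.1625,0,0,0,0,0.096,0.1625,0,0,0,0,0.096,0.1625,0,0,0,0,0.096,0.1625,0,0,0,0,0.096,0.1625,0,0,0,0,0.096,0.1625,0,0,0,0,0.096,0.1625,0,0,0,0,0.096,0.1625,0,0,0,0,0.096,0.1625,0,0,0,0,0.096,0.1625,0,0,0,0,0,0,0,0,0,0.096], jaw=32)

```text
clock: 29.8
tcp_pos: [0.4427, 0.3902, 0.257]
eef_rot: [-0.337, -3.119, 0.002]
contact_force: [-0.2, -0.6, 0.3]
grip_width: 0.0319
grasp_force: 0.0
```

>>> drive_tool(deltas=[0,0,0.2,0,0,0,0,0,0.2,0,0,0,0,0,0.2,0,0,0,0,0,0.1,0,0,0,0,0,0,0,0,0,0,0,0,0,0,0])

```text
clock: 30.4
tcp_pos: [0.4452, 0.3866, 0.1184]
eef_rot: [-0.342, -3.121, 0.003]
contact_force: [0.8, 1.2, -0.5]
grip_width: 0.0319
grasp_force: 0.0
```

Run:
```python
from h import *
s=env.get_state();print(s["tcp_pos"]);to([.4470,.3872,.036],np.radians(77.4))
```

```text
[0.44516805 0.38664424 0.11838731]
shift/0.2: [-0.009  0.006  0.412] z-turn/60: 0.002 tilt [-0.003 -0.002 -1.   ]
```

>>> drive_tool(deltas=[-0.005,0.003,0.15,0,0,0,0,0,0.12,0,0,0,0,0,0.08,0,0,0,0,0,0.055,0,0,0,0,0,0,0,0,0])

```text
clock: 30.9
tcp_pos: [0.4471, 0.3875, 0.0383]
eef_rot: [-0.342, -3.122, 0.001]
contact_force: [0.4, 0.4, -0.5]
grip_width: 0.0321
grasp_force: 0.0
```

>>> drive_tool(deltas=[0,0,0,0,0,0,0,0,0,0,0,0,0,0,0,0,0,0,0,0,0,0,0,0], jaw=0)

```text
clock: 31.3
tcp_pos: [0.4478, 0.3879, 0.0395]
eef_rot: [0.341, 3.122, 0.002]
contact_force: [0.3, -1.4, 4.9]
grip_width: 0.0142
grasp_force: 30.0
```

Run:
```python
from h import *
s=env.get_state();print(s["tcp_pos"],s["grip_width"]);to([*slot(.09),.22],np.radians(83.3))
```

```text
[0.44778101 0.38793682 0.03954812] 0.014208181870196287
shift/0.2: [-1.078 -1.226 -0.902] z-turn/60: -0.096 tilt [ 0.001  0.001 -1.   ]
```

>>> drive_tool(deltas=[0,0,-0.1,0,0,0,0,0,-0.2,0,0,0,0,0,-0.2,0,0,0,0,0,-0.2,0,0,0,0,0,-0.2,0,0,0,-0.12,-0.136,0,0,0,0,-0.12,-0.136,0,0,0,0,-0.12,-0.136,0,0,0,0,-0.12,-0.136,0,0,0,0,-0.12,-0.136,0,0,0,0,-0.12,-0.136,0,0,0,0,-0.12,-0.136,0,0,0,0])

```text
clock: 32.5
tcp_pos: [0.57, 0.164, 0.2182]
eef_rot: [-0.342, -3.122, -0.0]
contact_force: [1.4, -0.1, -2.6]
grip_width: 0.0139
grasp_force: 30.0
```

>>> drive_tool(deltas=[-0.12,-0.136,0,0,0,0,-0.12,-0.136,0,0,0,0,0,0,0,0,0,-0.096,0,0,0,0,0,0,0,0,0,0,0,0])

```text
clock: 33.0
tcp_pos: [0.6044, 0.1021, 0.2181]
eef_rot: [-0.188, -3.135, -0.001]
contact_force: [1.5, 0.2, -2.5]
grip_width: 0.014
grasp_force: 30.0
```

Run:
```python
from h import *
s=env.get_state();print(s["tcp_pos"],s["grip_width"]);to([*slot(.088),.081],np.radians(83.3))
```

```text
[0.60437968 0.10214917 0.21806733] 0.013970469793247762
shift/0.2: [-0.004 -0.012  0.685] z-turn/60: -0.003 tilt [-0.001  0.    -1.   ]
```

>>> drive_tool(deltas=[-0.002,-0.012,0.15,0,0,0,0,0,0.15,0,0,0,0,0,0.15,0,0,0,0,0,0.1,0,0,0,0,0,0.08,0,0,0,0,0,0.03,0,0,0,0,0,0.015,0,0,0,0,0,0.018,0,0,0,0,0,0,0,0,0,0,0,0,0,0,0])

```text
clock: 34.0
tcp_pos: [0.6067, 0.0998, 0.0815]
eef_rot: [0.184, 3.133, 0.001]
contact_force: [0.6, 0.9, 3.6]
grip_width: 0.014
grasp_force: 30.0
```

>>> drive_tool(deltas=[0,0,0,0,0,0,0,0,0,0,0,0,0,0,0,0,0,0,0,0,-0.1,0,0,0,0,0,-0.2,0,0,0,0,0,-0.2,0,0,0,0,0,-0.2,0,0,0,0,0,-0.2,0,0,0,0,0,0,0,0,0], jaw=28)

```text
clock: 34.9
tcp_pos: [0.6087, 0.0997, 0.2662]
eef_rot: [0.184, 3.126, 0.002]
contact_force: [-0.2, 1.1, 0.4]
grip_width: 0.0282
grasp_force: 0.0
```

Run:
```python
from h import *
c=wrist("w7");print(topr(),tool()[:3,3])
D=[[*slot(y,x),.1] for x,y in[(-.085,-.122),(.01,-.122),(.01,.115),(-.085,.115)]]
print("drawer",ridges(c,D,.098,c["T"]),"want",slot(.088))
```

```text
[] [0.60561509 0.09947134 0.26072511]
drawer [[584.2, -70.7, 51.2, 22.7, -6.0], [590.8, -13.5, 51.6, 19.5, -6.6], [597.1, 44.9, 51.4, 16.6, -6.7], [603.1, 100.9, 51.9, 14.0, -7.0], [583.9, -38.5, 90.7, 6.6, -6.4], [590.0, 15.0, 90.2, 3.1, -6.9], [578.2, -97.9, 95.5, 20.8, -6.8]] want [0.60477654 0.099822  ]
```

View pics/w7.png

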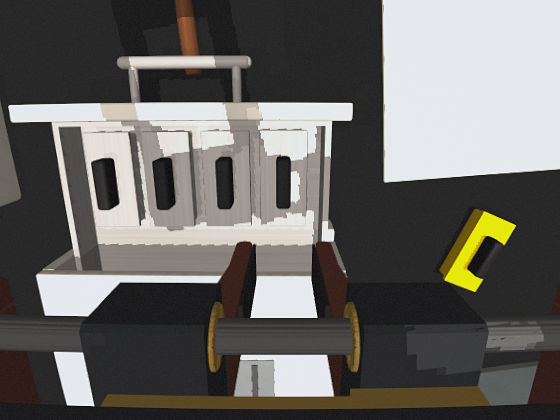

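All four boats stand side by side in the drawer, with ridges at (105,183), (164,183), (225,183) and (284,182). The board is empty. Next I'll grip the handle and push the drawer home.

Run:
```python
from h import *
print(slot(0,-.1473));to([*slot(0,-.1473),.26],np.radians(83.3))
```

```text
[0.48198328 0.02564177]
shift/0.2: [ 0.571 -0.439  0.002] z-turn/60: -0.0 tilt [ 0.002  0.    -1.   ]
```

>>> drive_tool(deltas=[0.143,-0.11,0,0,0,0,0.143,-0.11,0,0,0,0,0.143,-0.11,0,0,0,0,0.142,-0.109,0,0,0,0], jaw=26)

```text
clock: 35.4
tcp_pos: [0.4787, 0.0252, 0.2576]
eef_rot: [-0.184, -3.132, -0.0]
contact_force: [0.4, -0.9, -0.8]
grip_width: 0.0261
grasp_force: 0.0
```

>>> drive_tool(deltas=[0,0,0,0,0,0.14,0,0,0,0,0,0.14,0,0,0,0,0,0.14,0,0,0,0,0,0.14,0,0,0,0,0,0.14,0,0,0,0,0,0.14,0,0,0,0,0,0.14,0,0,0,0,0,0.14,0,0,0,0,0,0.14,0,0,0,0,0,0.14,0,0,0,0,0,0.1,0,0,0,0,0,0])

```text
clock: 36.6
tcp_pos: [0.4801, 0.0257, 0.258]
eef_rot: [-2.347, -2.084, 0.004]
contact_force: [-0.9, 0.7, -0.5]
grip_width: 0.0257
grasp_force: 0.0
```

Run:
```python
from h import *
c=wrist("w8");print(tool()[:3,3],proj(c,[[*slot(.055,-.1473),.094],[*slot(-.055,-.1473),.094]],c["T"]))
to([*slot(0,-.1473),.077],np.radians(-6.7))
g=cv2.cvtColor(c["image"],cv2.COLOR_RGB2GRAY)
for v in(150,180,210): print(g[v,285:350:2])
```

```text
[0.48027469 0.0257311  0.25817736] [[286.98508416 131.9864559 ]
 [286.79823447 244.64857723]]
shift/0.2: [0.001 0.012 0.906] z-turn/60: 0.002 tilt [-0.004  0.    -1.   ]
[171 204 222 212 193 139  38  38  37  37  38  39  39  38  36  35  39  23
  26 100  97  97  95  88 242 233 233 233 233 233 233 233 229]
[170 204 220 211 188  95  39  41  36  39  34  36  38  38  38  40  42  28
  66  94  96  98  97 129 234 233 233 233 233 233 233 232 228]
[127 145 152 149 135  52  29  22  29  30  24  29  24  26  27  26  24  27
  98  94  95  95  90 181 204 205 206 205 205 205 205 109  78]
```

>>> drive_tool(deltas=[0,0.02,0.15,0,0,0,0,0,0.2,0,0,0,0,0,0.2,0,0,0,0,0,0.15,0,0,0,0,0,0.1,0,0,0,0,0,0.06,0,0,0,0,0,0.04,0,0,0,0,0,0,0,0,0])

```text
clock: 37.45
tcp_pos: [0.485, 0.0252, 0.0792]
eef_rot: [-2.346, -2.088, 0.001]
contact_force: [-0.8, 0.5, -0.2]
grip_width: 0.0259
grasp_force: 0.0
```

>>> drive_tool(deltas=[0,0,0,0,0,0,0,0,0,0,0,0,0,0,0,0,0,0,0,0,0,0,0,0], jaw=0)

```text
clock: 37.85
tcp_pos: [0.4858, 0.0252, 0.0807]
eef_rot: [2.347, 2.087, 0.001]
contact_force: [-2.0, 0.1, 6.4]
grip_width: 0.0101
grasp_force: 30.0
```

>>> drive_tool(deltas=[0,0.02,0,0,0,0,0,0.04,0,0,0,0,0,0.06,0,0,0,0,0,0.08,0,0,0,0,0,0.08,0,0,0,0,0,0.08,0,0,0,0,0,0.08,0,0,0,0,0,0.08,0,0,0,0,0,0.06,0,0,0,0,0,0.04,0,0,0,0,0,0.02,0,0,0,0,0,0,0,0,0,0])

```text
clock: 39.05
tcp_pos: [0.6141, 0.0097, 0.0808]
eef_rot: [2.346, 2.086, 0.002]
contact_force: [-0.1, -0.8, 3.9]
grip_width: 0.0101
grasp_force: 30.0
```

>>> drive_tool(deltas=[0,0.02,0,0,0,0,0,0.02,0,0,0,0,0,0.02,0,0,0,0,0,0.015,0,0,0,0,0,0,0,0,0,0,0,0,0,0,0,0])

```text
clock: 39.65
tcp_pos: [0.6262, 0.0083, 0.0807]
eef_rot: [-2.347, -2.087, 0.003]
contact_force: [-5.5, -1.9, 9.6]
grip_width: 0.0103
grasp_force: 30.0
```

>>> drive_tool(deltas=[0,0.015,0,0,0,0,0,0,0,0,0,0,0,0,0,0,0,0])

```text
clock: 39.95
tcp_pos: [0.6261, 0.0083, 0.0806]
eef_rot: [-2.344, -2.084, 0.009]
contact_force: [-12.7, -0.5, 17.0]
grip_width: 0.0101
grasp_force: 30.0
```

>>> drive_tool(deltas=[0,-0.015,0,0,0,0,0,0,0,0,0,0])

```text
clock: 40.15
tcp_pos: [0.6262, 0.0083, 0.0807]
eef_rot: [-2.347, -2.087, 0.002]
contact_force: [-4.9, -0.9, 9.2]
grip_width: 0.0102
grasp_force: 30.0
```

>>> drive_tool(deltas=[0,0,0,0,0,0,0,0,0,0,0,0,0,0,0,0,0,0,0,0,-0.1,0,0,0,0,0,-0.2,0,0,0,0,0,-0.2,0,0,0,0,0,-0.2,0,0,0,0,0,-0.2,0,0,0,0,0,-0.1,0,0,0,0,0,0,0,0,0], jaw=26)

```text
clock: 41.15
tcp_pos: [0.6298, 0.0083, 0.2837]
eef_rot: [2.344, 2.084, 0.008]
contact_force: [0.4, -0.0, -0.7]
grip_width: 0.0257
grasp_force: 0.0
```

Run:
```python
from h import *
c=wrist("w9");print(tool()[:3,3])
# camera needs: put TCP so controller is visible
to([.44,-.30,.29],np.radians(-5))
```

```text
[0.628458   0.00838986 0.2810638 ]
shift/0.2: [-1.642 -0.755 -0.048] z-turn/60: -0.029 tilt [ 0.003 -0.    -1.   ]
```

View pics/w9.png

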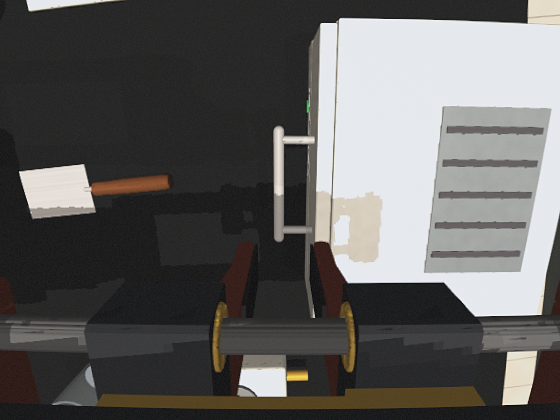

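The drawer is flush with the cabinet. Next I'll view the controller from close.

Run:
```python
from h import *
to([.52,-.43,.28],np.radians(-5))
```

```text
shift/0.2: [-2.24  -0.282  0.004] z-turn/60: -0.029 tilt [ 0.003 -0.    -1.   ]
```

>>> drive_tool(deltas=[-0.187,-0.0235,0,0,0,0,-0.187,-0.0235,0,0,0,0,-0.187,-0.0235,0,0,0,0,-0.187,-0.0235,0,0,0,0,-0.187,-0.0235,0,0,0,0,-0.187,-0.0235,0,0,0,0,-0.187,-0.0235,0,0,0,0,-0.187,-0.0235,0,0,0,0,-0.187,-0.0235,0,0,0,0,-0.187,-0.0235,0,0,0,0,-0.187,-0.0235,0,0,0,0,-0.187,-0.0235,0,0,0,-0.029])

```text
clock: 42.4
tcp_pos: [0.5175, -0.4313, 0.2768]
eef_rot: [-2.312, -2.12, -0.0]
contact_force: [0.3, 0.3, -0.8]
grip_width: 0.0256
grasp_force: 0.0
```

>>> drive_tool(deltas=[0,0,0,0,0,0,0,0,0,0,0,0])

```text
clock: 42.6
tcp_pos: [0.5179, -0.4305, 0.2771]
eef_rot: [-2.315, -2.117, -0.001]
contact_force: [-0.6, 0.4, -0.0]
grip_width: 0.0258
grasp_force: 0.0
```

Run:
```python
from h import *
c=wrist("w10");print(tool()[:3,3])
p=proj(c,[[.526,-.278,.107]],c["T"])[0];print(p)
x,y=(int(v) for v in p);x0,y0=max(0,x-110),max(0,y-90)
cv2.imwrite("pics/w10c.png",cv2.resize(c["image"][y0:y0+180,x0:x0+220,::-1],None,fx=3.3,fy=3.3,interpolation=2));print(x0,y0)
```

```text
[ 0.51831997 -0.42956083  0.2776468 ]
[278.68712008  18.41656611]
168 0
```

View pics/w10c.png

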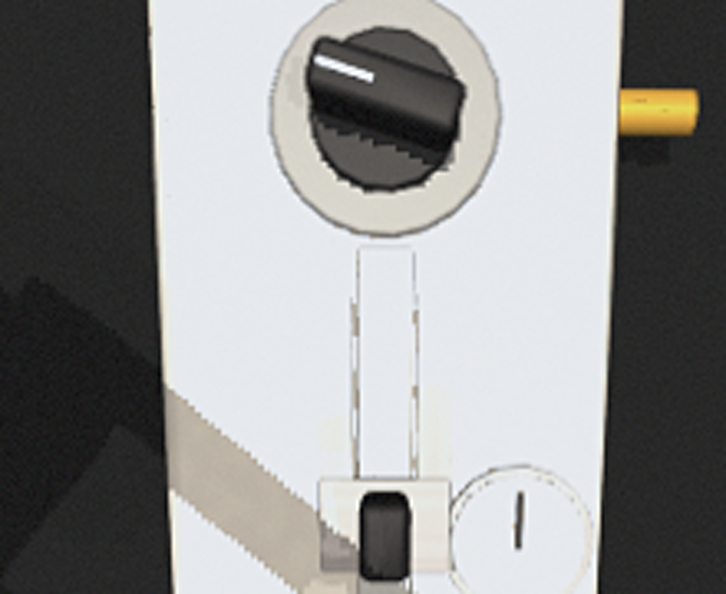

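Run:
```python
from h import *
c=load("w10");T=c["T"];f=lambda pts,z: ray(c,np.array(pts)/3.3+(168-.35,-.35),z,T)[:,:2]
ang=lambda q:np.degrees(np.arctan2(*(q[1]-q[0])[::-1])).round(1)
L=f([(175,594),(150,20)],.07);Rr=f([(597,594),(623,20)],.07);print("ctrl y dirs",ang(L),ang(Rr),"width",np.linalg.norm(L.mean(0)-Rr.mean(0)))
p=f([(374,77),(315,62)],.114);b=f([(461,106),(312,59)],.114);print("pointer dir",ang(p),"bar",ang(b),b.mean(0),np.linalg.norm(b[1]-b[0]))
k=f([(385,118)],.075);print("dial",k);
t=f([(361,493),(409,493),(361,575),(409,575)],.13);print("tab",t.mean(0),t.round(3).tolist(),ang(t[[2,0]]))
r=f([(386,480),(386,248)],.087);print("slot dir",ang(r))
y=(ang(L)+ang(Rr))/2
print("ctrl yaw",y-90,"knob k deg",180-(ang(p)-(y-90)))
```

```text
ctrl y dirs 85.0 84.9 width 0.13733520598413285
pointer dir 161.5 bar 158.6 [ 0.53074975 -0.28503185] 0.04014315199777754
dial [[ 0.53019805 -0.28593678]]
tab [ 0.52016447 -0.39967978] [[0.515, -0.388], [0.527, -0.389], [0.513, -0.41], [0.526, -0.411]] 84.7
slot dir 85.0
ctrl yaw -5.049999999999997 knob k deg 13.449999999999989
```

The pointer line at crop (315,62)–(374,77) gives a knob angle of about 15°. The knob axis is at (0.5305,-0.2855) and the lock tab at (0.520,-0.400), 115 mm behind it, which agrees with the given sizes. I'll turn the tool 75° back, grip, and turn the knob.

>>> drive_tool(deltas=[0,0,0,0,0,-0.14,0,0,0,0,0,-0.14,0,0,0,0,0,-0.14,0,0,0,0,0,-0.14,0,0,0,0,0,-0.14,0,0,0,0,0,-0.14,0,0,0,0,0,-0.14,0,0,0,0,0,-0.14,0,0,0,0,0,-0.13,0,0,0,0,0,0], jaw=34)

```text
clock: 43.65
tcp_pos: [0.5193, -0.4286, 0.2792]
eef_rot: [-0.541, -3.094, -0.002]
contact_force: [0.3, 0.3, -1.1]
grip_width: 0.0339
grasp_force: 0.0
```

Run:
```python
from h import *
to([.5305,-.2855,.18],np.radians(70))
```

```text
shift/0.2: [0.19  0.692 0.497] z-turn/60: 0.003 tilt [-0.001  0.001 -1.   ]
```

>>> drive_tool(deltas=[0.048,0.173,0,0,0,0,0.048,0.173,0,0,0,0,0.047,0.173,0,0,0,0,0.047,0.173,0,0,0,0,0,0,0.17,0,0,0,0,0,0.17,0,0,0,0,0,0.15,0,0,0,0,0,0,0,0,0,0,0,0,0,0,0])

```text
clock: 44.55
tcp_pos: [0.5304, -0.2867, 0.1819]
eef_rot: [-0.547, -3.092, -0.001]
contact_force: [0.4, -0.9, 1.0]
grip_width: 0.0338
grasp_force: 0.0
```

Run:
```python
from h import *
print(tool()[:3,3]);to([.5305,-.2855,.090],np.radians(70))
```

```text
[ 0.53042029 -0.28673118  0.18186775]
shift/0.2: [0.001 0.006 0.459] z-turn/60: -0.001 tilt [-0.001  0.001 -1.   ]
```

>>> drive_tool(deltas=[0,0.006,0.15,0,0,0,0,0,0.15,0,0,0,0,0,0.1,0,0,0,0,0,0.055,0,0,0,0,0,0,0,0,0])

```text
clock: 45.05
tcp_pos: [0.5311, -0.2865, 0.091]
eef_rot: [-0.546, -3.094, -0.0]
contact_force: [0.3, -0.5, 0.5]
grip_width: 0.0338
grasp_force: 0.0
```

>>> drive_tool(deltas=[0,0,0,0,0,0,0,0,0,0,0,0,0,0,0,0,0,0,0,0,0,0,0,0], jaw=0)

```text
clock: 45.45
tcp_pos: [0.5321, -0.2863, 0.0923]
eef_rot: [0.545, 3.091, 0.0]
contact_force: [0.9, 3.2, 7.3]
grip_width: 0.0138
grasp_force: 29.9
```

Run:
```python
from h import *
s=env.get_state();print(s["tcp_pos"],s["torque"]);to([.5305,-.2855,.090],np.radians(-5.05))
```

```text
[ 0.53206385 -0.28632467  0.09226988] [ 0.64239638 -0.29911408  0.00844299]
shift/0.2: [0.009 0.001 0.011] z-turn/60: 1.251 tilt [ 0.002 -0.    -1.   ]
```

>>> drive_tool(deltas=[0,0,0,0,0,0.1,0,0,0,0,0,0.13,0,0,0,0,0,0.13,0,0,0,0,0,0.13,0,0,0,0,0,0.13,0,0,0,0,0,0.13,0,0,0,0,0,0.13,0,0,0,0,0,0.13,0,0,0,0,0,0.13,0,0,0,0,0,0.11,0,0,0,0,0,0,0,0,0,0,0,0])

```text
clock: 46.65
tcp_pos: [0.5309, -0.2871, 0.0923]
eef_rot: [2.315, 2.122, -0.001]
contact_force: [-2.5, -0.3, 7.8]
grip_width: 0.0135
grasp_force: 29.9
```

Run:
```python
from h import *
s=env.get_state();print(s["tcp_pos"],s["torque"],s["grip_width"],s["contact_force"]);to([.5305,-.2855,.090],np.radians(-5.05))
```

```text
[ 0.53088153 -0.28708853  0.09225851] [ 0.03335866  0.36138286 -0.04810738] 0.013536673385639362 [-2.50749411 -0.32575024  7.802853  ]
shift/0.2: [ 0.008 -0.003  0.011] z-turn/60: 0.001 tilt [ 0.    -0.001 -1.   ]
```

>>> drive_tool(deltas=[0,0,0,0,0,0,0,0,0,0,0,0,0,0,0,0,0,0,0,0,-0.1,0,0,0,0,0,-0.2,0,0,0,0,0,-0.2,0,0,0,0,0,-0.2,0,0,0,0,0,-0.2,0,0,0,-0.19,0,0,0,0,0,-0.19,0,0,0,0,0,-0.19,0,0,0,0,0,0,0,0,0,0,0], jaw=34)

```text
clock: 47.85
tcp_pos: [0.5203, -0.4047, 0.2704]
eef_rot: [2.318, 2.118, -0.003]
contact_force: [-0.1, 0.6, -0.7]
grip_width: 0.0341
grasp_force: 0.0
```

>>> drive_tool(deltas=[0,0,0,0,0,0])

```text
clock: 47.95
tcp_pos: [0.5206, -0.4004, 0.2702]
eef_rot: [-2.317, -2.12, -0.001]
contact_force: [-0.7, 0.2, 0.6]
grip_width: 0.0343
grasp_force: 0.0
```

Run:
```python
from h import *
c=wrist("w11");print(tool()[:3,3])
x0,y0=168,0
cv2.imwrite("pics/w11c.png",cv2.resize(c["image"][y0:y0+180,x0:x0+220,::-1],None,fx=3.3,fy=3.3,interpolation=2))
to([.5203,-.3998,.10],np.radians(-5.05))
```

```text
[ 0.52076502 -0.39941589  0.27027889]
shift/0.2: [-0.003 -0.001  0.851] z-turn/60: 0.001 tilt [-0.001  0.002 -1.   ]
```

View pics/w11c.png

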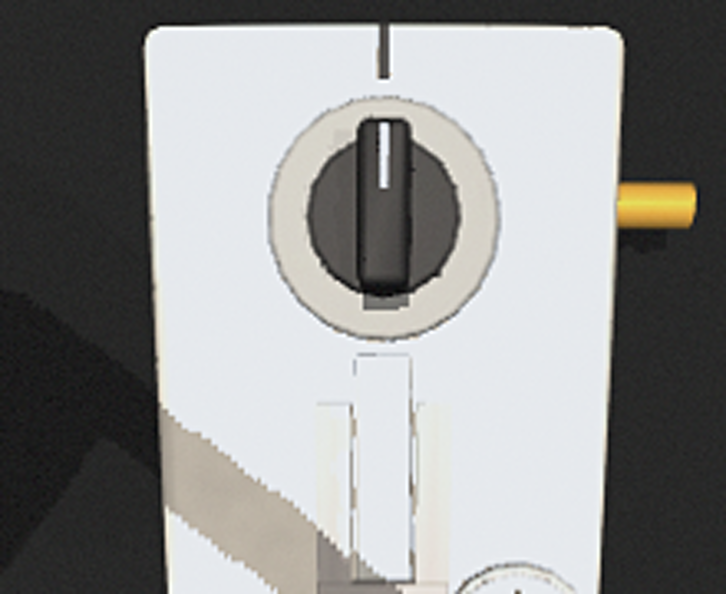

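The pointer (384,150) lines up with the mark (384,50). Next I'll grip the lock tab.

>>> drive_tool(deltas=[0,0,0.2,0,0,0,0,0,0.2,0,0,0,0,0,0.2,0,0,0,0,0,0.12,0,0,0,0,0,0.08,0,0,0,0,0,0.051,0,0,0,0,0,0,0,0,0])

```text
clock: 48.7
tcp_pos: [0.5205, -0.3982, 0.0994]
eef_rot: [-2.313, -2.122, -0.0]
contact_force: [-1.1, -0.5, -0.2]
grip_width: 0.0342
grasp_force: 0.0
```

>>> drive_tool(deltas=[0,0,0,0,0,0,0,0,0,0,0,0,0,0,0,0,0,0,0,0,0,0,0,0], jaw=0)

```text
clock: 49.1
tcp_pos: [0.5207, -0.4004, 0.1019]
eef_rot: [2.316, 2.122, -0.001]
contact_force: [-3.6, 0.4, 6.9]
grip_width: 0.0141
grasp_force: 30.0
```

>>> drive_tool(deltas=[0.03,0,0,0,0,0,0.05,0,0,0,0,0,0.06,0,0,0,0,0,0.06,0,0,0,0,0,0.06,0,0,0,0,0,0.05,0,0,0,0,0,0.04,0,0,0,0,0,0,0,0,0,0,0])

```text
clock: 49.9
tcp_pos: [0.5271, -0.3295, 0.1019]
eef_rot: [2.315, 2.123, 0.0]
contact_force: [-2.9, 1.1, 6.9]
grip_width: 0.0138
grasp_force: 30.0
```

>>> drive_tool(deltas=[0.015,0,0,0,0,0,0.015,0,0,0,0,0,0,0,0,0,0,0])

```text
clock: 50.2
tcp_pos: [0.5274, -0.3261, 0.1018]
eef_rot: [2.314, 2.121, -0.004]
contact_force: [-3.9, -4.5, 4.8]
grip_width: 0.0141
grasp_force: 30.0
```

>>> drive_tool(deltas=[-0.005,0,0,0,0,0,0,0,0,0,0,0])

```text
clock: 50.4
tcp_pos: [0.5274, -0.3262, 0.1019]
eef_rot: [2.315, 2.122, -0.001]
contact_force: [-4.3, -0.5, 6.9]
grip_width: 0.014
grasp_force: 30.0
```

>>> drive_tool(deltas=[0,0,0,0,0,0,0,0,0,0,0,0,0,0,0,0,0,0,0,0,-0.1,0,0,0,0,0,-0.2,0,0,0,0,0,-0.2,0,0,0,0,0,-0.2,0,0,0,0,0,-0.2,0,0,0,-0.2,0,0,0,0,0,-0.2,0,0,0,0,0,0,0,0,0,0,0], jaw=34)

```text
clock: 51.5
tcp_pos: [0.5202, -0.4096, 0.2807]
eef_rot: [2.317, 2.117, -0.002]
contact_force: [0.1, 0.5, -0.1]
grip_width: 0.0341
grasp_force: 0.0
```

Run:
```python
from h import *
c=wrist("w12");t=env.camera("top")
a=cv2.resize(c["image"][0:200,168:388,::-1],None,fx=2,fy=2,interpolation=2)
b=cv2.resize(t["image"][85:285,165:455,::-1],None,fx=1.2,fy=1.2,interpolation=2)
p=np.zeros((400,a.shape[1]+b.shape[1],3),np.uint8);p[:,:a.shape[1]]=a;p[:b.shape[0],a.shape[1]:]=b
cv2.imwrite("pics/fin.png",p);print(p.shape)
```

```text
(400, 788, 3)
```

View pics/fin.png

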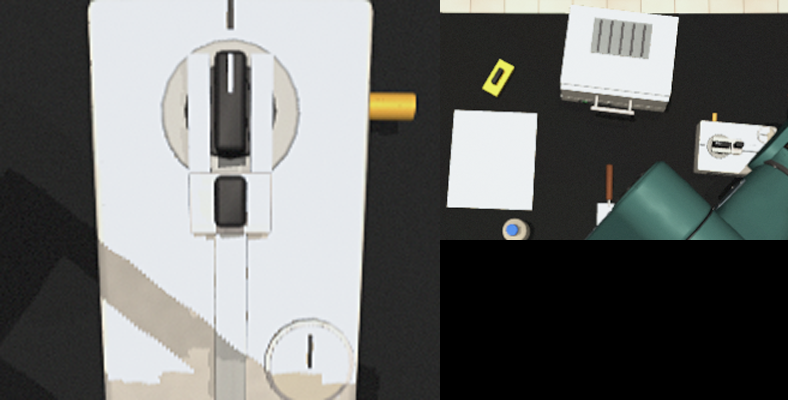

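The lock tines straddle the knob bar, and the pointer (231,75) faces the mark (231,12). The drawer is shut, the board is empty, and the bottle and spatula haven't moved. Handing the job in.

```bash
python3 -c "
from workcell import env
print(env.close_job())"
```

```text
the job is handed in; nothing more can be done
None
```

I handed the job in at about 52 s, with no verdict shown: all four boats are flat in the closed drawer, the knob points at the mark, and the lock slid about 74.6 mm over it.

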